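# Square the denture flask to the injection nozzle

## Task

The heavy denture flask stands askew on the loading bed of the injection unit. Without ever lifting or tipping it, walk it round by pushing its corners in turn until its flat back lies flush against the nozzle plate and its side touches the side stop, so that its port meets the nozzle; then push the retaining bar round across its front as far as it goes. Leave the jar, the plaster cast and the wax block where they are.

Things in the scene. Friction and masses are not known exactly. Their poses are not given: they have to be found in the camera images.
- bed: Fixed loading bed of a denture injection unit: flat steel plate, 236 x 300 mm, 12 mm thick. Origin on the bench (z = 0); the plate spans x -142 to +94, y -160 to +140 mm. +x points from the open front to the nozzle plate, +y to the left. A flask that is home has its origin at x = +33, y = +30 mm here, axes parallel to the bed's.
- nozzle (a point): Centre of the brass nozzle bush, in the flat inner face of the upright grey nozzle plate (the fence); bed frame x = +75, y = +30, z = 35 mm. The plate rises 46 mm above the bed and runs along y from -95 to +95 mm; the injection cylinder lies behind it. Same axes as the bed.
- stop_face (a point): Middle of the inner face of the side stop, a dark bar 26 mm high at the left of the bed, against which the flask's left side comes; bed frame x = +43, y = +80, z = 25 mm; the stop runs from x = +13 to +73 mm. Same axes as the bed.
- flask: Loose heavy aluminium denture flask, 84 mm deep (x), 100 wide (y), 44 high (50 over screw heads), 0.6 to 1.0 kg; slides on the bed under 3 to 8 N. Origin at the centre of its underside. +x face: flat back with brass port, square corners. Front (-x): both corners clipped 16 mm at 45 degrees, front face 68 mm wide. At the start it is turned 0.75 to 1.25 rad anticlockwise (from above) from the bed.
- flask_port (a point): Centre of the injection port in the middle of the flask's flat back, 23 mm above the flask's underside; same axes as the flask.
- retaining_bar (a joint): Steel bar on an upright pivot on the bed at x -18.5, y +110 mm (bed frame). 0: bar points to the bed's -x (open); grows as it swings anticlockwise from above; 1.57: straight across the front of a flask that is home, 3 to 4 mm clear of it; end stop 1.585. Bar 12 mm wide, 12 high (30 to 42 mm above the bench), reaches 115 mm from the pivot; friction about 0.1 N m, stays put.
- bar_knob (a point): Middle of the black knob (18 mm across, 17 mm high) that stands on the retaining bar 107 mm from the pivot; 57 mm above the bench.
- flask_grease: Bystander: white lidded jar, 62 mm across, 45 mm high, on the bench to the right of the bed. Origin at the centre of its underside.
- cast: Bystander: grey plaster dental cast, 57 x 68 x 32 mm, on the bench to the right of the bed. Origin at the centre of its underside.
- wax_block: Bystander: yellow block of wax, 30 x 62 x 19 mm, on the bench to the left of the bed. Origin at the centre of its underside.
Things that resemble listed ones, but are neither listed nor needed, are in the scene too. Several things have the shape of the flask; the one meant has the colours described above.

How it is judged:
On the way, in this order (a step that is already met when the one before it is completed fails the run):
1. the flask is home with the bar still open: back flush to the nozzle plate, side at the side stop (x of flask_port in the frame of bed above 0.072 m and y of flask_port in the frame of bed above 0.026 m and angle between the x axis of flask and the x axis of bed, either way round below 0.045 rad and value of joint retaining_bar below 1.2 rad), for 0.2 s.
2. the retaining bar is across the front of the flask (value of joint retaining_bar above 1.48 rad), for 0.2 s.
At the end, for the whole second after the job is handed in: The flask stands still and upright on the bed, its port within 3 mm of the nozzle plate, its side within 4 mm of the side stop, square to the plate within 0.045 rad, and the retaining bar is swung across its front (1.48 rad or more) (x of flask_port in the frame of bed above 0.072 m and y of flask_port in the frame of bed above 0.026 m and angle between the x axis of flask and the x axis of bed, either way round below 0.045 rad and angle between flask's own z axis and vertical below 0.05 rad and value of joint retaining_bar above 1.48 rad and linear speed of flask below 0.01 m/s); the robot touches nothing.
It fails at once if the flask is lifted (more than 6 mm) or tipped (height (world z) of flask above 0.018 m or angle between flask's own z axis and vertical above 0.15 rad).
It fails at once if the jar, the cast or the wax block is shifted by more than 15 mm (distance of any of flask_grease, cast, wax_block from where it was at the start of the episode above 0.015 m).
It also fails if it takes over 72 s, if anything falls off the work surface, if the arm or the gripper's body presses on something with over 40 N, if the wrist force passes 120 N, or if a joint passes its speed limit or range.

## Robot

A 7-joint arm with a two-finger parallel gripper is mounted at the origin on a cart in front of the work surface, level with it; the furniture and walls round the work are solid. World frame = base frame: x ahead of the robot, y to its left, z up, the work surface at z = 0. Lengths are in m, angles in rad, forces in N, time in s.
With the tool pointing down it reaches from about 0.375 to 0.925 m from the base axis. Payload 3.1 kg.
Tool frame: the origin (TCP) lies midway between the tips of the shut fingers; the grasp point (between the pads) lies 19 mm behind it; x points along the fingers, y is the direction in which the jaws open and shut, and the axes are right-handed (so a half turn about x gives the same grasp; the last joint's range is limited). The gripper opens to 85 mm and grips with 20 to 120 N. Pads are 22 mm wide; open, the fingers measure 114 mm over their backs; the gripper's body (76 mm by 85 mm) begins 54 mm behind the grasp point. The pads swing forward as they close: fully open they stand 13 mm farther back than shut.
Start: joints at [1.138, 0.383, 0.044, 1.598, -0.018, 1.161, -0.05], TCP at [0.214, -0.614, 0.231] pointing down, gripper open.
Joint ranges: [-2.61, 2.61], [-0.41, 2.15], [-1.48, 1.57], [0, 2.5], [-1.57, 4.71], [0.05, 1.97], [-2.85, 2.85]. Speed limits (rad/s): [2.79, 2.79, 3.14, 3.14, 3.14, 3.14, 3.14].

## Interface

Orientations are given as a rotation vector (axis times angle).
In Python, from workcell import bot, camera gives the robot as it stands.
- The arm moves only by the tool play_rows, never from a script. Its argument "rows" is a list that holds one entry, the list of rows, each a list of 7 numbers: the shift along the world's x, y, z in cm, then the turn, a rotation vector about the world's x, y, z in degrees, then the opening, from 0 (shut) to 1 (fully open). In form: [[[x, y, z, wx, wy, wz, claw], ...]]. A call has exactly 10 rows; each row shifts and turns the commanded pose from where the row before left it; what a row does not reach is not made up. A row lasts 1/10 s, in which the tool goes at most 50 mm and 8.59 degrees, less where a joint would pass 70% of its speed; a pose out of reach is approached as far as the arm can. A call with a gripper value outside its range is refused whole. The fingers move at their own pace and stop on an object; the grip force is fixed at half the most. Time passes only in rows, so rows that do not move let the fingers close, or fill a call up. It gives the time, the measured TCP pose, the force and the opening at its end, in the units of the state.
- bot.state(): the state, without advancing time (a new reading comes with each control period).
- camera(name): name is "side" or "top"; returns a dict with "image" (420x560x3 uint8, red, green, blue), "fx", "fy", "cx", "cy" (pixels), "k1" (the pictures are not rectified: a ray, as slopes to the right and down, at radius r is drawn at 1 + k1 r^2 times it, then the intrinsics apply), "origin" and "attitude" of the camera in the world. Camera axes: x right, y down, z forward; pixel columns grow to the right and rows downward; lengths in m; the calibration is good to about 2 mm. A picture is of the moment at which its call begins. There is no depth.
- bot.finish_job(): hands the job in, once; it reports no verdict.
The state is a dict: "time": time; "joint_pos": joint angles; "joint_vel": joint speeds; "joint_torque": joint torques, N m; "position": TCP position; "tool_rot": TCP orientation; "ft_force": force on the tool from outside, world axes, zero at the start; "moment": the same for the moment, N m; "grip_width": finger opening in m.
Only numpy, scipy, OpenCV 4.12 (cv2) and the standard library are available. Lean on these libraries where they do the work, as an engineer would, in place of code of your own. Each camera call takes 0.05 s, during which the arm holds its last target.

## Working session

There is one attempt and no reset: what is moved stays moved. The work goes in short steps, Python scripts to look and compute and a tool call to move; the robot and the scene stay as the last step left them, time stands still between calls to the robot, and variables do not carry over. Pictures are saved under pics/ and viewed, and the job is handed in when it is done.

Besides the shell and the picture viewer there is one more tool, called after "Emit:" as name(argument=value, ...) on one line, values as JSON. play_rows: Moves the arm, as the interface text tells. Its arguments: {"type":"object","properties":{"rows":{"type":"array"}},"required":["rows"]}

```bash
ls; mkdir -p pics; python3 - <<'E'
from workcell import bot,camera
import cv2
for n in("top","side"):
    c=camera(n); cv2.imwrite(f"pics/{n}0.png",c["image"][:,:,::-1])
    print({k:v for k,v in c.items() if k!="image"})
print(bot.state())
E
```

```text
pics
{'fx': 469.9646256459287, 'fy': 469.9646256459287, 'cx': 263.9422335406535, 'cy': 208.7193686610043, 'k1': -0.08546494016350409, 'origin': array([0.43108823, 0.00885107, 1.17974727]), 'attitude': array([-2.1581527 ,  2.12485313, -0.18045258])}
{'fx': 434.17500800717244, 'fy': 434.17500800717244, 'cx': 273.62402349224266, 'cy': 203.57553926809183, 'k1': -0.03732626519861108, 'origin': array([ 0.55150867, -0.89765296,  0.74215177]), 'attitude': array([-2.20268508,  0.09517136, -0.04188833])}
{'time': 0.1, 'joint_pos': array([ 1.13813899,  0.38378077,  0.04382148,  1.59941361, -0.01791354,
        1.16121981, -0.04990693]), 'joint_vel': array([ 1.96396423e-03, -2.81008437e-03, -1.27028265e-03, -3.96753236e-03,
       -7.27022993e-05,  2.96931417e-04, -9.82835318e-04]), 'joint_torque': array([ 2.99742664e-03, -4.34722352e+01,  1.02963332e+00, -2.50452715e+01,
        1.09559821e-02,  5.41250745e-03,  7.32798441e-06]), 'position': array([ 0.2133409 , -0.61308016,  0.22999631]), 'tool_rot': array([ 2.04029331,  0.34746466, -2.04135579]), 'ft_force': array([ 0.15433854, -0.73826614, -0.14835171]), 'moment': array([ 0.04209526,  0.01115593, -0.00357451]), 'grip_width': 0.08576297255593864}
```

View pics/top0.png

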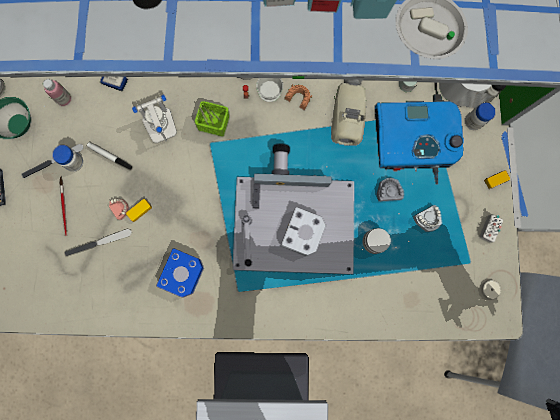

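View pics/side0.png

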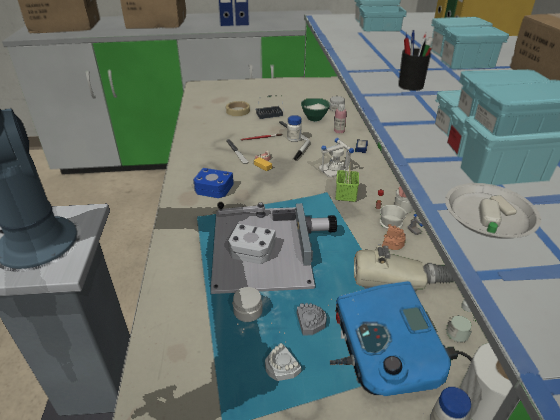

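The top view shows the bed at about (235-355, 175-275), with the fence along its top edge near row 182. The silver flask is at about (304,231) and the bar's pivot and knob are on the left edge at about (247-250, 215-263). I'll zoom in to measure.

```bash
cat > h.py <<'E'
import numpy as np, cv2
from scipy.spatial.transform import Rotation as R
from workcell import bot,camera
def ray(c,uv):
    uv=np.atleast_2d(np.array(uv,float))
    d=np.array([[0,0]],float)
    x=(uv-[c["cx"],c["cy"]])/[c["fx"],c["fy"]]
    s=x.copy()
    for _ in range(20): s=x/(1+c["k1"]*(s**2).sum(1,keepdims=True))
    v=np.c_[s,np.ones(len(s))]
    return R.from_rotvec(c["attitude"]).apply(v)
def onplane(c,uv,z):
    v=ray(c,uv); t=(z-c["origin"][2])/v[:,2]
    return c["origin"]+v*t[:,None]
def proj(c,P):
    p=R.from_rotvec(c["attitude"]).inv().apply(np.atleast_2d(P)-c["origin"])
    s=p[:,:2]/p[:,2:]; s=s*(1+c["k1"]*(s**2).sum(1,keepdims=True))
    return s*[c["fx"],c["fy"]]+[c["cx"],c["cy"]]
def crop(c,x0,y0,x1,y1,k,fn):
    im=c["image"][y0:y1,x0:x1,::-1]
    cv2.imwrite(fn,cv2.resize(im,None,fx=k,fy=k,interpolation=cv2.INTER_CUBIC))
E
python3 - <<'E'
from h import *
c=camera("top"); crop(c,225,135,365,285,4,"pics/t1.png") 
c=camera("side"); crop(c,195,190,345,300,5,"pics/s1.png")
E
```

```text
(no output)
```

View pics/t1.png

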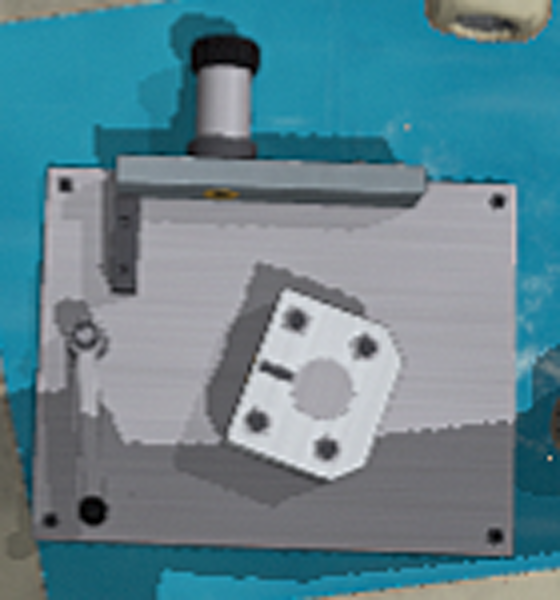

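View pics/s1.png

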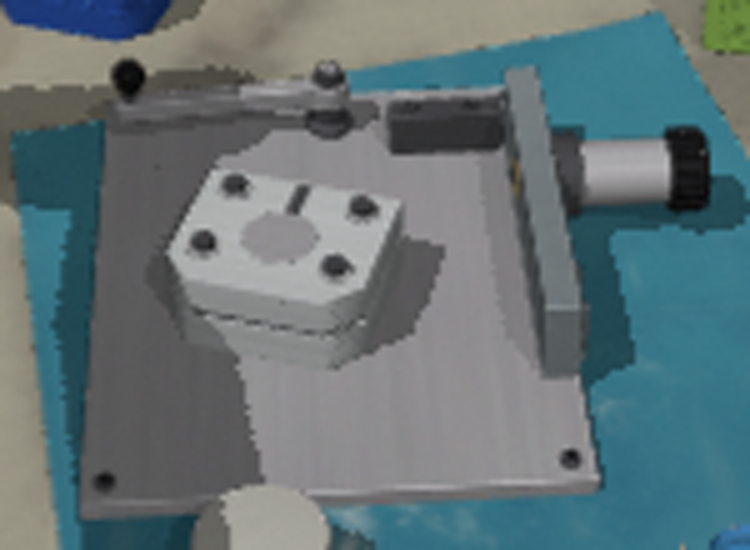

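The bed corners, the flask's top outline and the knob are clear. The flask's flat back faces left and slightly up, so it is turned about 70° anticlockwise. Next I'll compute the poses.

```bash
cat >> h.py <<'E'
def fit2(src,dst):
    src=np.array(src,float);dst=np.array(dst,float)
    a=src-src.mean(0);b=dst-dst.mean(0)
    th=np.arctan2((a[:,0]*b[:,1]-a[:,1]*b[:,0]).sum(),(a*b).sum())
    Rm=np.array([[np.cos(th),-np.sin(th)],[np.sin(th),np.cos(th)]])
    t=dst.mean(0)-Rm@src.mean(0)
    return th,t,np.linalg.norm(src@Rm.T+t-dst,axis=1)
def flaskpoly(c,verbose=False):
    # bright whitish top of the flask within bed area
    im=c["image"][135:285,225:365].astype(int)
    m=((im.min(2)>188)&(im.max(2)-im.min(2)<25)).astype(np.uint8)*255
    m=cv2.morphologyEx(m,cv2.MORPH_CLOSE,np.ones((7,7)))
    return m
E
python3 - <<'E'
from h import *
c=camera("top")
px=lambda p:(np.array(p,float)+.5)/4-.5+[225,135]
bc=px([(50,168),(518,184),(512,553),(33,540)])
W=onplane(c,bc,.012)[:,:2]
B=[(.094,.14),(.094,-.16),(-.142,-.16),(-.142,.14)]
print(fit2(B,W))
fp=px([(283,288),(228,440),(335,480),(365,466),(402,365),(385,325)])
F=[(.042,-.05),(.042,.05),(-.026,.05),(-.042,.034),(-.042,-.034),(-.026,-.05)]
print(fit2(F,onplane(c,fp,.056)[:,:2]))
print(onplane(c,px([(92,510),(86,336)]),.0655), onplane(c,px([(86,336)]),.045))
m=flaskpoly(c); cv2.imwrite("pics/m.png",cv2.resize(m,None,fx=4,fy=4))
s=camera("side")
E
```

```text
(np.float64(-0.01933544203358131), array([ 0.60581985, -0.06641946]), array([0.00166303, 0.0004354 , 0.00293157, 0.00096075]))
(np.float64(1.2280901212889015), array([ 0.55813749, -0.09726361]), array([0.00048741, 0.00189769, 0.00194711, 0.00080064, 0.00307727,
       0.0018984 ]))
[[0.48289146 0.03792642 0.0655    ]
 [0.58649873 0.04358409 0.0655    ]] [[0.58935799 0.04422311 0.045     ]]
```

View pics/m.png

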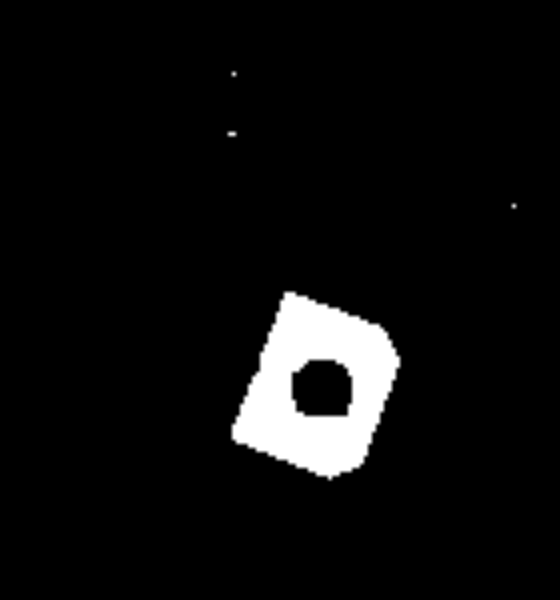

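```bash
cat >> h.py <<'E'
BED=(np.array([.60582,-.06642]),-.0193)
def rot(a): return np.array([[np.cos(a),-np.sin(a)],[np.sin(a),np.cos(a)]])
def b2w(p): return np.atleast_2d(p)@rot(BED[1]).T+BED[0]
def w2b(p): return (np.atleast_2d(p)-BED[0])@rot(BED[1])
E
python3 - <<'E'
from h import *
s=bot.state(); print(R.from_rotvec(s["tool_rot"]).as_matrix().round(3)); print(w2b(s["position"][:2]))
c=camera("top")
# jar/cast/wax rough
px=lambda p:(np.array(p,float))
for n,p,z in(("jar",(376,238),.045),("cast",(390,188),.03),("cast2",(428,217),.03),("wax",(138,209),.019),("wax2",(497,180),.02)):
    w=onplane(c,[p],z)[0]; print(n,w.round(3),(1e3*w2b(w[:2])).round())
for p in [(-95,-85),(-95,-75),(-55,30),(-90,30)]: print(p,b2w(np.array(p)/1e3).round(4))
E
```

```text
[[-0.     0.329 -0.944]
 [ 0.001 -0.944 -0.329]
 [-1.    -0.001  0.   ]]
[[-0.38168731 -0.55462405]]
jar [ 0.547 -0.273  0.045] [[ -55. -208.]]
cast [ 0.675 -0.316  0.03 ] [[  74. -248.]]
cast2 [ 0.603 -0.41   0.03 ] [[   3. -344.]]
wax [0.613 0.317 0.019] [[ -0. 384.]]
wax2 [ 0.704 -0.603  0.02 ] [[ 108. -534.]]
(-95, -85) [[ 0.5092 -0.1496]]
(-95, -75) [[ 0.5094 -0.1396]]
(-55, 30) [[ 0.5514 -0.0354]]
(-90, 30) [[ 0.5164 -0.0347]]
```

Emit:
play_rows(rows=[[[2, 3, 0, 0, 0, 0, 0], [2, 3, 0, 0, 0, 0, 0], [2, 3, 0, 0, 0, 0, 0], [2, 3, 0, 0, 0, 0, 0], [2, 3, 0, 0, 0, 0, 0], [2, 3, 0, 0, 0, 0, 0], [2, 3, 0, 0, 0, 0, 0], [2, 3, 0, 0, 0, 0, 0], [2, 3, 0, 0, 0, 0, 0], [2, 3, 0, 0, 0, 0, 0]]])

```text
time: 1.35
position: [0.4143, -0.3127, 0.2316]
tool_rot: [2.04, 0.344, -2.039]
ft_force: [-0.2, -1.0, 0.5]
grip_width: 0.0
```

Emit:
play_rows(rows=[[[2, 3, 0, 0, 0, 0, 0], [2, 3, 0, 0, 0, 0, 0], [2, 3, 0, 0, 0, 0, 0], [2, 3, -1, 0, 0, 0, 0], [2, 3, -3, 0, 0, 0, 0], [0, 1.1, -3.5, 0, 0, 0, 0], [0, 0, -3.5, 0, 0, 0, 0], [0, 0, -3, 0, 0, 0, 0], [0, 0, -2, 0, 0, 0, 0], [0, 0, 0, 0, 0, 0, 0]]])

```text
time: 2.35
position: [0.5105, -0.1522, 0.0681]
tool_rot: [2.034, 0.348, -2.048]
ft_force: [-0.6, -0.5, 1.1]
grip_width: 0.0
```

```bash
python3 - <<'E'
from h import *
s=bot.state(); print(s["time"],s["position"],(1e3*w2b(s["position"][:2])).round(1),s["ft_force"])
c=camera("side"); crop(c,195,190,345,300,5,"pics/s2.png")
E
```

```text
2.35 [ 0.51050266 -0.15217497  0.06810552] [[-93.6 -87.6]] [-0.63360153 -0.50461187  1.08572227]
```

View pics/s2.png

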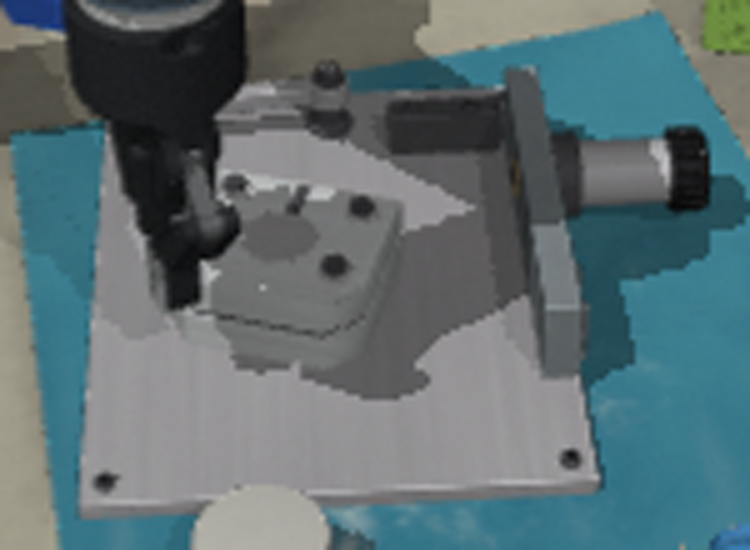

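The side view shows the shut fingertip at about crop (180,305), beside the flask's front face and clear of it. I'll lower it and start the first push.

Emit:
play_rows(rows=[[[0, -0.4, -2, 0, 0, 0, 0], [0, 0, -2, 0, 0, 0, 0], [0, 0, -0.2, 0, 0, 0, 0], [0.1, 0.4, 0, 0, 0, 0, 0], [0.1, 0.4, 0, 0, 0, 0, 0], [0.1, 0.4, 0, 0, 0, 0, 0], [0.1, 0.4, 0, 0, 0, 0, 0], [0.1, 0.4, 0, 0, 0, 0, 0], [0.1, 0.4, 0, 0, 0, 0, 0], [0.1, 0.4, 0, 0, 0, 0, 0]]])

```text
time: 3.4
position: [0.5189, -0.134, 0.0303]
tool_rot: [2.035, 0.336, -2.044]
ft_force: [-5.4, -7.6, 8.2]
grip_width: 0.0001
```

```bash
cat >> h.py <<'E'
def look(tag,top=True,side=True):
    s=bot.state(); print(round(s["time"],2),s["position"].round(4),"bed",(1e3*w2b(s["position"][:2])).round(1),s["ft_force"].round(1))
    a=[]
    if top:
        c=camera("top"); a.append(cv2.resize(c["image"][150:285,225:365],None,fx=3,fy=3,interpolation=cv2.INTER_CUBIC))
    if side:
        c=camera("side"); a.append(cv2.resize(c["image"][190:300,205:325],None,fx=405/110,fy=405/110,interpolation=cv2.INTER_CUBIC)[:405,:370])
    im=np.hstack(a); cv2.imwrite(f"pics/{tag}.png",im[:,:800,::-1])
E
python3 -c "
from h import *
look('a1')"
```

```text
3.4 [ 0.5189 -0.134   0.0303] bed [[-85.6 -69.3]] [-5.4 -7.6  8.2]
```

View pics/a1.png

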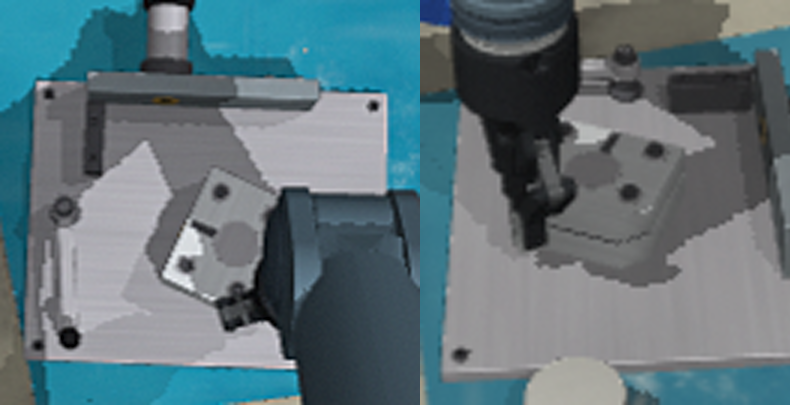

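The top view shows the flask turning clockwise: its back edge now runs from (213,167) to (163,275). I'll keep pushing along an arc.

Emit:
play_rows(rows=[[[0.2, 0.4, 0, 0, 0, 0, 0], [0.2, 0.4, 0, 0, 0, 0, 0], [0.2, 0.4, 0, 0, 0, 0, 0], [0.2, 0.4, 0, 0, 0, 0, 0], [0.25, 0.4, 0, 0, 0, 0, 0], [0.25, 0.4, 0, 0, 0, 0, 0], [0.25, 0.4, 0, 0, 0, 0, 0], [0.3, 0.35, 0, 0, 0, 0, 0], [0.3, 0.35, 0, 0, 0, 0, 0], [0.3, 0.35, 0, 0, 0, 0, 0]]])

```text
time: 4.5
position: [0.5405, -0.094, 0.029]
tool_rot: [2.029, 0.339, -2.051]
ft_force: [-7.2, -4.9, 8.2]
grip_width: 0.0002
```

```bash
python3 -c "
from h import *
look('a2')"
```

```text
4.5 [ 0.5405 -0.094   0.029 ] bed [[-64.8 -28.8]] [-7.2 -4.9  8.2]
```

View pics/a2.png

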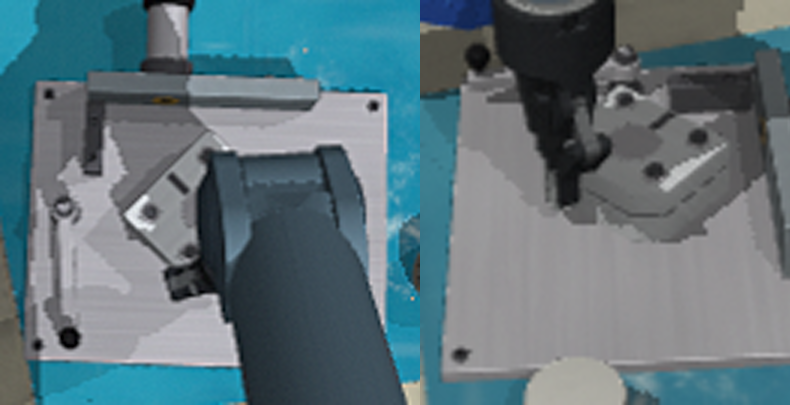

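```bash
cat >> h.py <<'E'
def fl(c,pts,F,x0=225,y0=150,k=3,z=.056):
    p=(np.array(pts,float)+.5)/k-.5+[x0,y0]
    th,t,r=fit2(np.array(F)/1e3,w2b(onplane(c,p,z)[:,:2]))
    print("flask bed mm",(1e3*t).round(1),"yaw",round(float(np.degrees(th)),1),"res",(1e3*r).round(1))
E
python3 -c "
from h import *
c=camera('top')
fl(c,[(210,131),(124,212)],[(42,-50),(42,50)])"
```

```text
flask bed mm [-17.6  -1.9] yaw 45.5 res [1.8 1.8]
```

The flask is at about (-18,-2) mm in the bed frame, yaw 45°. I'll retract, turn the tool square to the bed, and push again farther out on the front face for more lever.

Emit:
play_rows(rows=[[[-0.5, -0.4, 0, 0, 0, -6.8, 0], [-0.5, -0.4, 0, 0, 0, -6.8, 0], [-0.4, 0.4, 0, 0, 0, -6.7, 0], [-0.4, 0.4, 0, 0, 0, 0, 0], [0.3, 0.4, 0, 0, 0, 0, 0], [0.3, 0.4, 0, 0, 0, 0, 0], [0.3, 0.4, 0, 0, 0, 0, 0], [0.3, 0.4, 0, 0, 0, 0, 0], [0.3, 0.4, 0, 0, 0, 0, 0], [0.3, 0.4, 0, 0, 0, 0, 0]]])

```text
time: 5.65
position: [0.5418, -0.0679, 0.0283]
tool_rot: [-2.204, 0.024, 2.221]
ft_force: [-6.3, -2.8, 3.6]
grip_width: 0.0001
```

```bash
python3 -c "
from h import *
look('a3')"
```

```text
5.65 [ 0.5418 -0.0679  0.0283] bed [[-64.   -2.7]] [-6.3 -2.8  3.6]
```

View pics/a3.png

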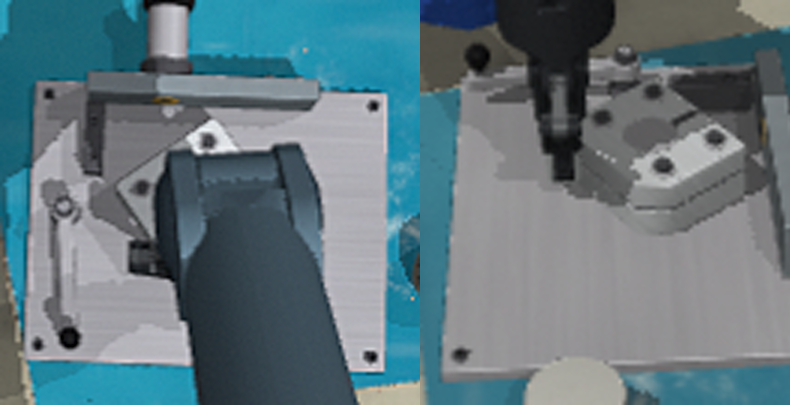

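```bash
python3 -c "
from h import *
c=camera('top')
fl(c,[(210,120),(117,187)],[(42,-50),(42,50)])
c=camera('side')
# side view visible: top corners right-hand clip etc
fl(c,[(632,190),(672,188),(743,147),(654,82)],[(-42,-34),(-26,-50),(42,-50),(42,50)],x0=205-420/(405/110),y0=190,k=405/110)"
```

```text
flask bed mm [-6.6  5.4] yaw 38.1 res [3.2 3.2]
flask bed mm [-3.  3.] yaw 36.4 res [1.4 3.9 2.5 4. ]
```

Emit:
play_rows(rows=[[[-0.4, -0.5, 0, 0, 0, 0, 0], [0.2, -0.6, 0, 0, 0, 0, 0], [0.4, 0.3, 0, 0, 0, 0, 0], [0.35, 0.3, 0, 0, 0, 0, 0], [0.3, 0.35, 0, 0, 0, 0, 0], [0.3, 0.35, 0, 0, 0, 0, 0], [0.3, 0.35, 0, 0, 0, 0, 0], [0.3, 0.35, 0, 0, 0, 0, 0], [0.3, 0.35, 0, 0, 0, 0, 0], [0.3, 0.35, 0, 0, 0, 0, 0]]])

```text
time: 6.85
position: [0.5653, -0.0527, 0.0291]
tool_rot: [-2.204, 0.027, 2.221]
ft_force: [-7.7, -4.3, 6.4]
grip_width: -0.0
```

```bash
python3 -c "
from h import *
look('a4')"
```

```text
6.85 [ 0.5653 -0.0527  0.0291] bed [[-40.7  12.9]] [-7.7 -4.3  6.4]
```

View pics/a4.png

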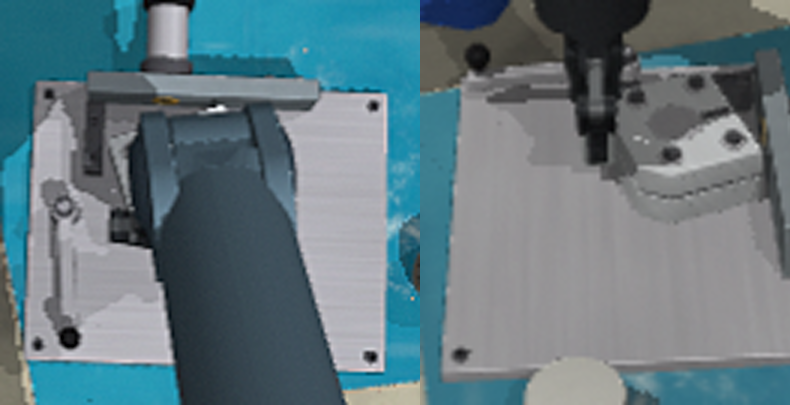

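```bash
python3 -c "
from h import *
c=camera('side'); crop(c,240,200,310,260,9,'pics/s5.png')"
```

```text
(no output)
```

View pics/s5.png

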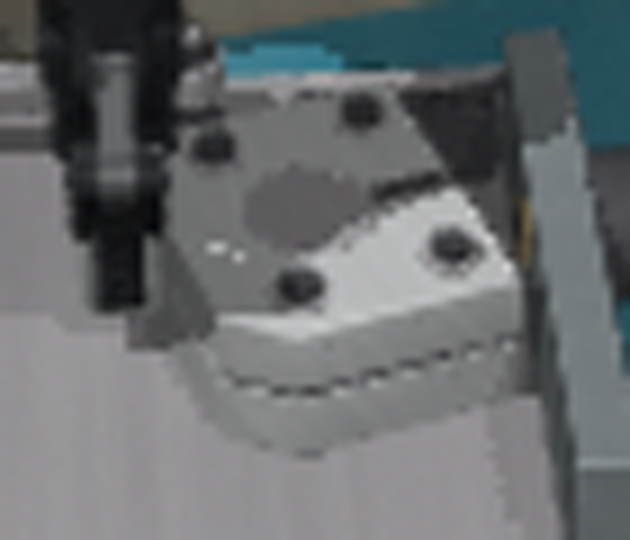

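```bash
python3 -c "
from h import *
c=camera('side')
fl(c,[(212,315),(297,338),(518,282),(392,94)],[(-42,-34),(-26,-50),(42,-50),(42,50)],x0=240,y0=200,k=9)
fl(c,[(300,286),(455,245),(362,110),(212,145)],[(-25,-28),(25,-28),(25,28),(-25,28)],x0=240,y0=200,k=9,z=.062)"
```

```text
flask bed mm [16.4 16.9] yaw 16.0 res [2.2 3.1 2.7 6.7]
flask bed mm [20.7 16.9] yaw 18.0 res [5.8 5.5 5.3 6. ]
```

The side view puts the flask at about (17,17) mm, yaw about 17°, with its back right corner at the fence. Pushing the front left corner on will square it against the fence.

Emit:
play_rows(rows=[[[0.2, 0.3, 0, 0, 0, 0, 0], [0.2, 0.3, 0, 0, 0, 0, 0], [0.2, 0.3, 0, 0, 0, 0, 0], [0.2, 0.3, 0, 0, 0, 0, 0], [0.2, 0.3, 0, 0, 0, 0, 0], [0.2, 0.3, 0, 0, 0, 0, 0], [0.2, 0.2, 0, 0, 0, 0, 0], [0.2, 0.2, 0, 0, 0, 0, 0], [0.2, 0.1, 0, 0, 0, 0, 0], [0, 0, 0, 0, 0, 0, 0]]])

```text
time: 8.05
position: [0.5847, -0.0274, 0.0289]
tool_rot: [-2.206, 0.022, 2.217]
ft_force: [-6.4, -1.2, 4.3]
grip_width: -0.0002
```

```bash
python3 -c "
from h import *
look('a5',side=False)
c=camera('side'); crop(c,240,200,310,260,9,'pics/s6.png')"
```

```text
8.05 [ 0.5847 -0.0274  0.0289] bed [[-21.9  38.6]] [-6.4 -1.2  4.3]
```

View pics/s6.png

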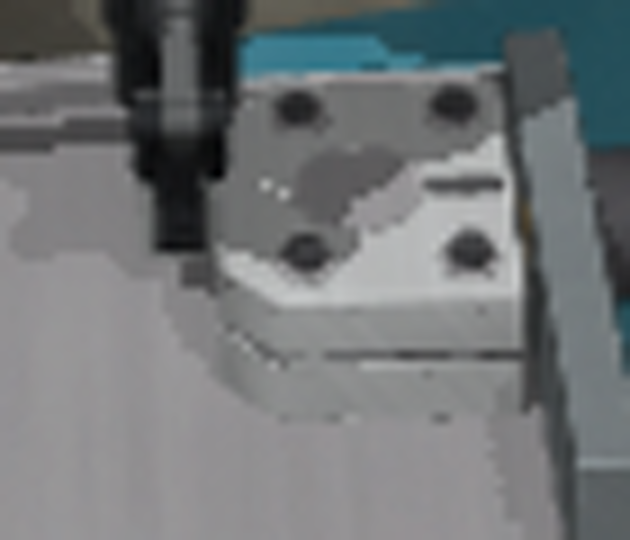

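View pics/a5.png

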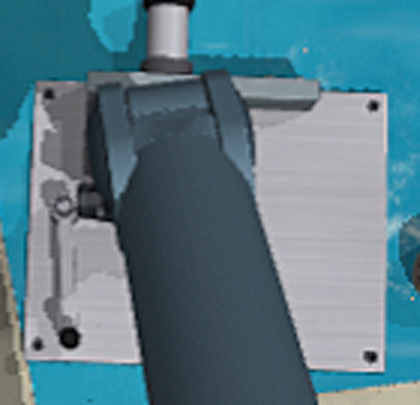

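```bash
python3 -c "
from h import *
c=camera('side')
fl(c,[(215,255),(283,305),(520,290),(503,78)],[(-42,-34),(-26,-50),(42,-50),(42,50)],x0=240,y0=200,k=9)
# where would home flask top corners land
P=[(75,-20),(75,80),(7,-20),(-9,-4)]
w=b2w(np.array(P)/1e3); print(((proj(c,np.c_[w,np.full(4,.056)])-[240,200]+.5)*9-.5).round())
"
```

```text
flask bed mm [31.1 29.3] yaw -2.7 res [2.9 3.5 2.3 1.9]
[[540. 288.]
 [501.  69.]
 [291. 299.]
 [229. 264.]]
```

The flask is roughly home, but turned about 2.5° too far: its back right corner shows a gap, at (520,290) against the expected (540,288). I'll back off, open the fingers part way, and press both on the front face.

Emit:
play_rows(rows=[[[-0.8, 0, 0, 0, 0, 0, 0], [-0.8, -0.4, 0, 0, 0, 0, 0.4], [0, -0.7, 0, 0, 0, 0, 0.4], [0, -0.3, 0, 0, 0, 0, 0.4], [0, 0, 0, 0, 0, 0, 0.4], [0.4, 0, 0, 0, 0, 0, 0.4], [0.4, 0, 0, 0, 0, 0, 0.4], [0.4, 0, 0, 0, 0, 0, 0.4], [0.4, 0, 0, 0, 0, 0, 0.4], [0.3, 0, 0, 0, 0, 0, 0.4]]])

```text
time: 9.2
position: [0.5851, -0.0419, 0.0283]
tool_rot: [-2.2, 0.024, 2.224]
ft_force: [-9.5, -1.4, 6.7]
grip_width: 0.0342
```

Emit:
play_rows(rows=[[[0.1, 0, 0, 0, 0, 0, 0.4], [0.1, 0, 0, 0, 0, 0, 0.4], [0.1, 0, 0, 0, 0, 0, 0.4], [0.1, 0, 0, 0, 0, 0, 0.4], [0, 0, 0, 0, 0, 0, 0.4], [0, 0, 0, 0, 0, 0, 0.4], [0, 0, 0, 0, 0, 0, 0.4], [0, 0, 0, 0, 0, 0, 0.4], [0, 0, 0, 0, 0, 0, 0.4], [0, 0, 0, 0, 0, 0, 0.4]]])

```text
time: 10.2
position: [0.5876, -0.0422, 0.0281]
tool_rot: [-2.197, 0.024, 2.227]
ft_force: [-9.7, -1.7, 7.5]
grip_width: 0.0343
```

```bash
python3 -c "
from h import *
look('a6',side=False)
c=camera('side'); crop(c,240,200,310,260,9,'pics/s7.png')"
```

```text
10.2 [ 0.5876 -0.0422  0.0281] bed [[-18.7  23.8]] [-9.7 -1.7  7.5]
```

View pics/s7.png

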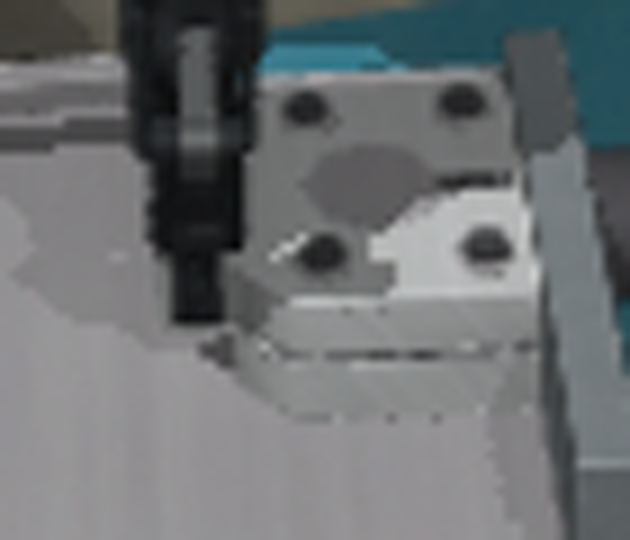

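The front press closed the gap: the back right corner is at about (540,283), as expected. Next I'll go round to the flask's right side and press it against the side stop.

Emit:
play_rows(rows=[[[-1.5, 0, 0, 0, 0, 0, 0.4], [-1.5, -1, 0, 0, 0, 0, 0], [-0.5, -3, 0, 0, 0, 0, 0], [0, -3, 0, 0, 0, 0, 0], [0, -2.5, 0, 0, 0, 0, 0], [2.3, 0, 0, 0, 0, 0, 0], [2.3, 0, 0, 0, 0, 0, 0], [2.3, 0, 0, 0, 0, 0, 0], [2.3, 0, 0, 0, 0, 0, 0], [0, 0, 0, 0, 0, 0, 0]]])

```text
time: 11.3
position: [0.6549, -0.1354, 0.03]
tool_rot: [-2.218, 0.019, 2.206]
ft_force: [-0.6, 0.9, -0.1]
grip_width: -0.0002
```

```bash
python3 -c "
from h import *
look('a7')"
```

```text
11.3 [ 0.6549 -0.1354  0.03  ] bed [[ 50.4 -68. ]] [-0.6  0.9 -0.1]
```

View pics/a7.png

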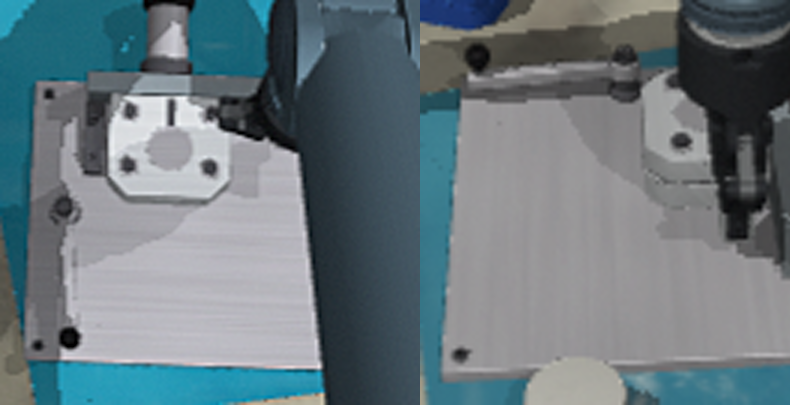

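The top view shows the flask square to the fence with its left side near the stop, at about column 105. Now the press in +y.

Emit:
play_rows(rows=[[[-0.6, 0.5, 0, 0, 0, 0, 0], [-0.5, 0.5, 0, 0, 0, 0, 0], [0, 0.7, 0, 0, 0, 0, 0], [0, 0.5, 0, 0, 0, 0, 0], [0, 0.4, 0, 0, 0, 0, 0], [0, 0.4, 0, 0, 0, 0, 0], [0, 0.4, 0, 0, 0, 0, 0], [0, 0.3, 0, 0, 0, 0, 0], [0, 0.2, 0, 0, 0, 0, 0], [0, 0.2, 0, 0, 0, 0, 0]]])

```text
time: 12.4
position: [0.6396, -0.0998, 0.0295]
tool_rot: [-2.213, 0.03, 2.212]
ft_force: [0.4, -4.9, 0.7]
grip_width: -0.0003
```

```bash
python3 -c "
from h import *
look('a8',side=False)
c=camera('top'); crop(c,235,165,335,235,8,'pics/t8.png')"
```

```text
12.4 [ 0.6396 -0.0998  0.0295] bed [[ 34.4 -32.8]] [ 0.4 -4.9  0.7]
```

View pics/t8.png

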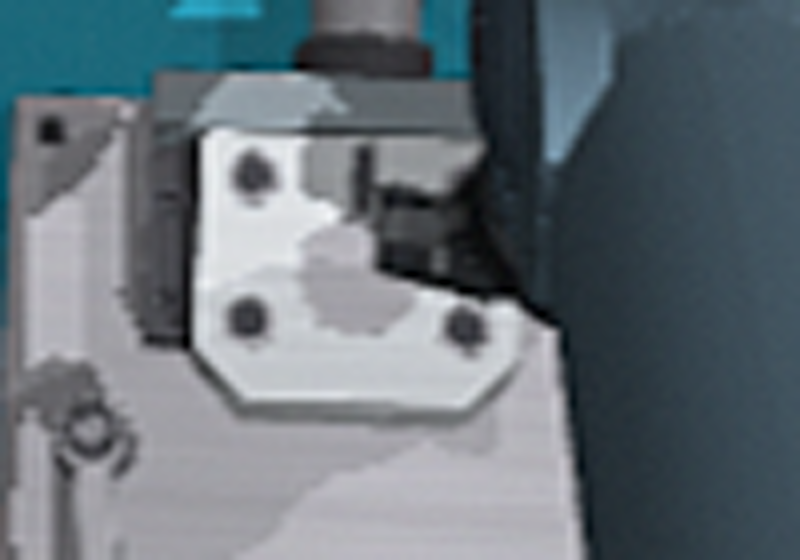

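Emit:
play_rows(rows=[[[0, 0.2, 0, 0, 0, 0, 0], [0, 0.2, 0, 0, 0, 0, 0], [0, 0.2, 0, 0, 0, 0, 0], [0, 0.2, 0, 0, 0, 0, 0], [0, 0, 0, 0, 0, 0, 0], [0, 0, 0, 0, 0, 0, 0], [0, 0, 0, 0, 0, 0, 0], [0, 0, 0, 0, 0, 0, 0], [0, 0, 0, 0, 0, 0, 0], [0, 0, 0, 0, 0, 0, 0]]])

```text
time: 13.5
position: [0.6397, -0.0995, 0.0296]
tool_rot: [-2.215, 0.044, 2.213]
ft_force: [-0.1, -13.4, 0.1]
grip_width: 0.0004
```

Pressing at 13 N doesn't move the flask, so it is seated against the stop. I'll press the front once more with both fingers.

Emit:
play_rows(rows=[[[0, -2, 0, 0, 0, 0, 0], [-1, -2, 0, 0, 0, 0, 0], [-2.5, 0, 0, 0, 0, 0, 0], [-2.5, 0, 0, 0, 0, 0, 0], [-2.5, 0, 0, 0, 0, 0, 0], [-1.5, 1.5, 0, 0, 0, 0, 0.2], [0, 3, 0, 0, 0, 0, 0.4], [0, 3, 0, 0, 0, 0, 0.4], [0, 2, 0, 0, 0, 0, 0.4], [0, 0, 0, 0, 0, 0, 0.4]]])

```text
time: 14.5
position: [0.5398, -0.027, 0.0296]
tool_rot: [-2.214, 0.011, 2.213]
ft_force: [-0.5, 0.2, 1.3]
grip_width: 0.0342
```

```bash
python3 -c "
from h import *
look('a9')"
```

```text
14.5 [ 0.5398 -0.027   0.0296] bed [[-66.7  38.2]] [-0.5  0.2  1.3]
```

View pics/a9.png

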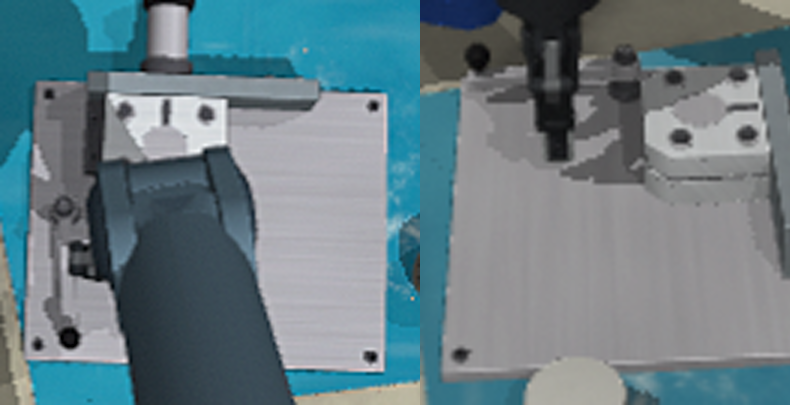

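Emit:
play_rows(rows=[[[0.8, -0.5, 0, 0, 0, 0, 0.4], [0.9, -0.4, 0, 0, 0, 0, 0.4], [0.9, 0, 0, 0, 0, 0, 0.4], [0.8, 0, 0, 0, 0, 0, 0.4], [0.6, 0, 0, 0, 0, 0, 0.4], [0.4, 0, 0, 0, 0, 0, 0.4], [0.3, 0, 0, 0, 0, 0, 0.4], [0.3, 0, 0, 0, 0, 0, 0.4], [0.3, 0, 0, 0, 0, 0, 0.4], [0.2, 0, 0, 0, 0, 0, 0.4]]])

```text
time: 15.6
position: [0.5876, -0.0415, 0.028]
tool_rot: [-2.195, 0.023, 2.229]
ft_force: [-13.2, 0.7, 9.8]
grip_width: 0.0344
```

Emit:
play_rows(rows=[[[0.1, 0, 0, 0, 0, 0, 0.4], [0.1, 0, 0, 0, 0, 0, 0.4], [0, 0, 0, 0, 0, 0, 0.4], [0, 0, 0, 0, 0, 0, 0.4], [0, 0, 0, 0, 0, 0, 0.4], [-0.8, 0, 0, 0, 0, 0, 0.4], [-1, 0, 0, 0, 0, 0, 0.4], [-1, 0, 0, 0, 0, 0, 0.2], [-0.5, 0, 0, 0, 0, 0, 0], [0, 0, 0, 0, 0, 0, 0]]])

```text
time: 16.6
position: [0.5627, -0.0415, 0.0292]
tool_rot: [-2.211, 0.022, 2.212]
ft_force: [-0.1, 0.1, -0.6]
grip_width: 0.0
```

The TCP stops at the same 0.5876 under 13 N, so the flask is flush. Now I'll lift over the bar to its left side.

Emit:
play_rows(rows=[[[-0.5, 0, 3, 0, 0, 0, 0], [0, 0, 3, 0, 0, 0, 0], [0, 0, 3, 0, 0, 0, 0], [-1, 2.8, 0, 0, 0, 0, 0], [-1, 2.8, 0, 0, 0, 0, 0], [-1, 2.8, 0, 0, 0, 0, 0], [-0.9, 2.9, 0, 0, 0, 0, 0], [0, 0, -2, 0, 0, 0, 0], [0, 0, -1, 0, 0, 0, 0], [0, 0, 0, 0, 0, 0, 0]]])

```text
time: 17.6
position: [0.5183, 0.0706, 0.0876]
tool_rot: [-2.208, 0.023, 2.216]
ft_force: [0.3, -1.2, -0.2]
grip_width: 0.0
```

```bash
python3 -c "
from h import *
look('b1')
c=camera('top'); crop(c,235,165,335,235,8,'pics/t9.png')"
```

```text
17.6 [0.5183 0.0706 0.0876] bed [[-90.1 135.3]] [ 0.3 -1.2 -0.2]
```

View pics/b1.png

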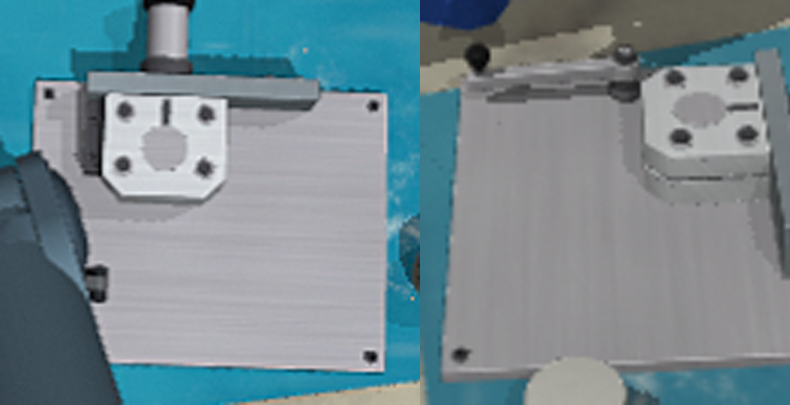

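View pics/t9.png

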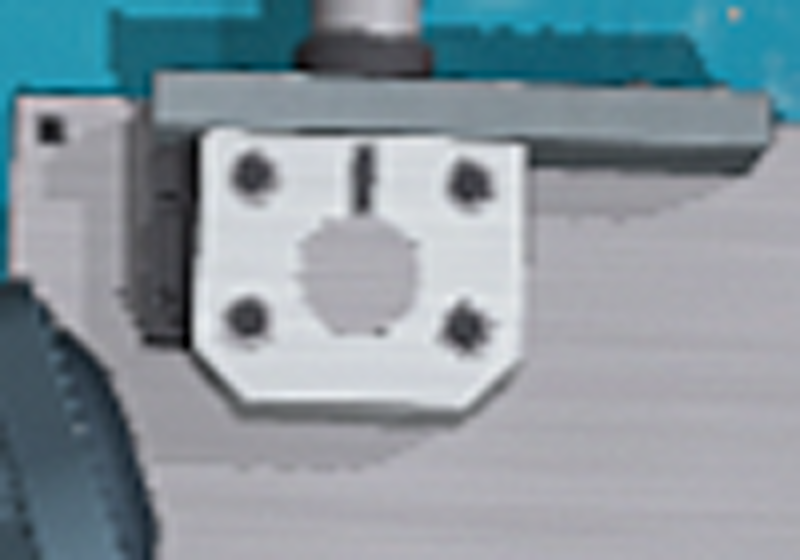

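```bash
python3 -c "
from h import *
c=camera('top')
fl(c,[(203,130),(526,143),(522,355),(462,412),(240,402),(193,345)],[(42,50),(42,-50),(-26,-50),(-42,-34),(-42,34),(-26,50)],x0=235,y0=165,k=8)
s=bot.state();print((proj(c,s['position'])-[225,150])*3)
for a in [0]: print((proj(c,np.r_[b2w([-.1255,.110])[0],.057])-[225,150])*3)
c=camera('side'); cv2.imwrite('pics/s9.png',cv2.resize(c['image'][130:290,150:330,::-1],None,fx=4,fy=4))"
```

```text
flask bed mm [32.8 31.1] yaw -0.4 res [1.2 0.6 1.8 1.3 0.5 0.8]
[[ 25.69869333 285.43717309]]
[[ 57.97490866 337.25449754]]
```

View pics/s9.png

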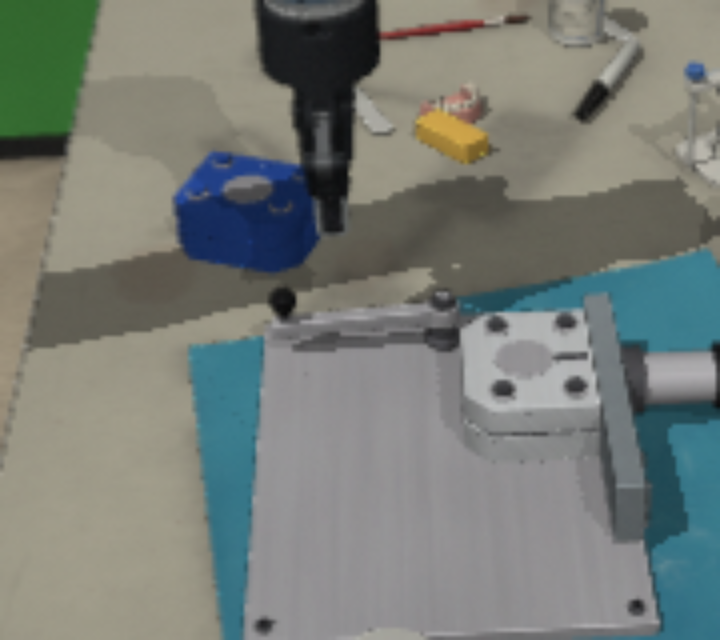

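The flask fits at (32.8, 31.1) mm with yaw -0.4°, so it is home. The side view shows the finger left of the bar and clear of the blue decoy. Next I'll plan the sweep arc.

```bash
python3 -c "
from h import *
P=np.array([-18.5,110]);r=70
s=bot.state()['position']; prev=s[:2]*100
for a in np.r_[.05:1.62:12j]:
    d=np.array([-np.cos(a),-np.sin(a)]);n=np.array([np.sin(a),-np.cos(a)])
    F=P+r*d-(6+11*np.sin(a)+14.5*np.cos(a))*n
    w=b2w(F/1e3)[0]*100; print(round(a,2),F.round(),(w-prev).round(2)); prev=w
"
```

```text
0.05 [-89. 128.] [-0.17 -0.81]
0.19 [-91. 119.] [-0.22 -0.89]
0.34 [-92. 109.] [-0.1  -0.95]
0.48 [-92.  99.] [ 0.04 -0.99]
0.62 [-90.  89.] [ 0.2  -1.01]
0.76 [-86.  79.] [ 0.36 -1.  ]
0.91 [-80.  69.] [ 0.53 -0.96]
1.05 [-73.  61.] [ 0.7  -0.89]
1.19 [-64.  53.] [ 0.85 -0.79]
1.33 [-54.  47.] [ 0.99 -0.65]
1.48 [-43.  42.] [ 1.11 -0.48]
1.62 [-31.  39.] [ 1.19 -0.3 ]
```

Emit:
play_rows(rows=[[[0, 0, -2, 0, 0, 0, 0], [0, 0, -2, 0, 0, 0, 0], [0, 0, -1.5, 0, 0, 0, 0], [0, 0, 0, 0, 0, 0, 0], [0, -0.3, 0, 0, 0, 0, 0], [0, -0.3, 0, 0, 0, 0, 0], [0, -0.3, 0, 0, 0, 0, 0], [0, -0.3, 0, 0, 0, 0, 0], [0, -0.3, 0, 0, 0, 0, 0], [0, -0.3, 0, 0, 0, 0, 0]]])

```text
time: 18.85
position: [0.5202, 0.0543, 0.0348]
tool_rot: [-2.213, 0.02, 2.21]
ft_force: [0.4, 2.8, 1.6]
grip_width: -0.0001
```

Emit:
play_rows(rows=[[[-0.1, -0.9, -0.3, 0, 0, 0, 0], [0, -1, 0, 0, 0, 0, 0], [0.2, -1, 0, 0, 0, 0, 0], [0.35, -1, 0, 0, 0, 0, 0], [0.5, -1, 0, 0, 0, 0, 0], [0.7, -0.9, 0, 0, 0, 0, 0], [0.4, -0.4, 0, 0, 0, 0, 0], [0, 0, 0, 0, 0, 0, 0], [0, 0, 0, 0, 0, 0, 0], [0, 0, 0, 0, 0, 0, 0]]])

```text
time: 19.85
position: [0.5401, -0.0086, 0.0313]
tool_rot: [-2.212, 0.022, 2.212]
ft_force: [0.2, 0.1, 0.1]
grip_width: 0.0001
```

```bash
python3 -c "
from h import *
look('b2')"
```

```text
19.85 [ 0.5401 -0.0086  0.0313] bed [[-66.8  56.6]] [0.2 0.1 0.1]
```

View pics/b2.png

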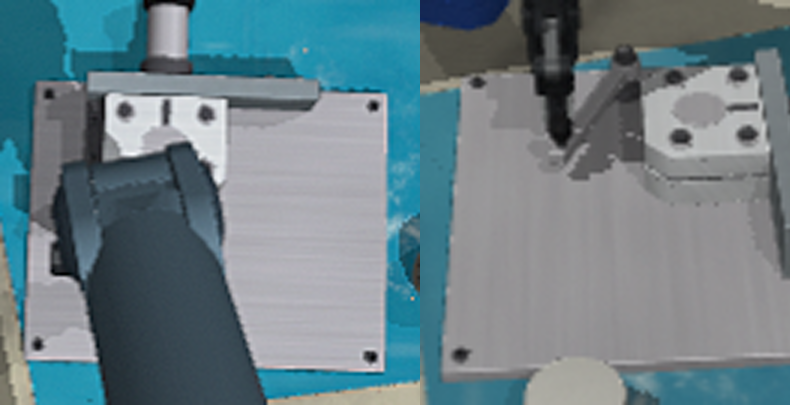

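The side view shows the bar swinging ahead of the finger, about two thirds of the way round. I'll continue at a slower pace.

Emit:
play_rows(rows=[[[0.4, -0.3, 0, 0, 0, 0, 0], [0.4, -0.3, 0, 0, 0, 0, 0], [0.4, -0.3, 0, 0, 0, 0, 0], [0.4, -0.2, 0, 0, 0, 0, 0], [0.4, -0.2, 0, 0, 0, 0, 0], [0.4, -0.1, 0, 0, 0, 0, 0], [0.4, -0.1, 0, 0, 0, 0, 0], [0.3, -0.1, 0, 0, 0, 0, 0], [0.2, 0, 0, 0, 0, 0, 0], [0, 0, 0, 0, 0, 0, 0]]])

```text
time: 20.95
position: [0.5734, -0.025, 0.0312]
tool_rot: [-2.212, 0.023, 2.211]
ft_force: [-0.0, -0.8, -0.4]
grip_width: 0.0
```

```bash
python3 -c "
from h import *
look('b3')"
```

```text
20.95 [ 0.5734 -0.025   0.0312] bed [[-33.2  40.8]] [-0.  -0.8 -0.4]
```

View pics/b3.png

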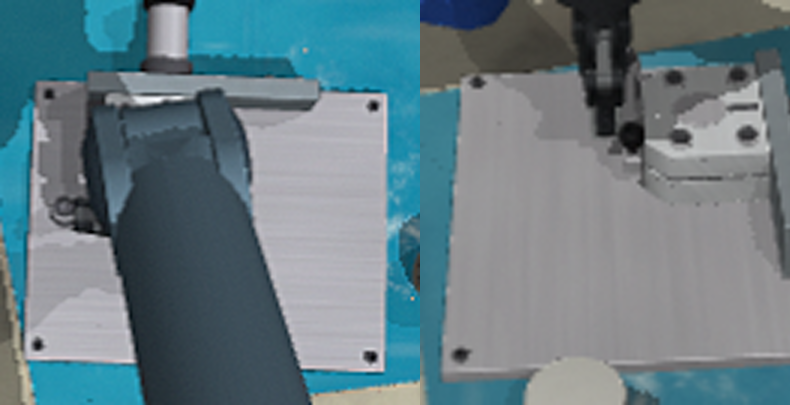

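Emit:
play_rows(rows=[[[0.2, 0, 0, 0, 0, 0, 0], [0.2, 0, 0, 0, 0, 0, 0], [0.2, 0, 0, 0, 0, 0, 0], [0.2, 0, 0, 0, 0, 0, 0], [0, 0, 0, 0, 0, 0, 0], [0, 0, 0, 0, 0, 0, 0], [0, 0, 0, 0, 0, 0, 0], [0, 0, 0, 0, 0, 0, 0], [0, 0, 0, 0, 0, 0, 0], [0, 0, 0, 0, 0, 0, 0]]])

```text
time: 22.05
position: [0.5738, -0.0248, 0.0301]
tool_rot: [-2.195, 0.024, 2.23]
ft_force: [-12.7, 0.5, 9.9]
grip_width: 0.0002
```

The bar is hard against its end stop at 12.7 N. I'll retreat clear of it and check.

Emit:
play_rows(rows=[[[-0.8, 0, 0, 0, 0, 0, 0], [-1.2, 0, 0, 0, 0, 0, 0], [-1.2, 0, 0, 0, 0, 0, 0], [0, 0, 2, 0, 0, 0, 0], [0, 0, 4, 0, 0, 0, 0], [0, 0, 4, 0, 0, 0, 0], [0, -4, 1, 0, 0, 0, 0], [0, -4, 0, 0, 0, 0, 0], [0, -4, 0, 0, 0, 0, 0], [0, -4, 0, 0, 0, 0, 0]]])

```text
time: 23.05
position: [0.549, -0.186, 0.142]
tool_rot: [-2.215, 0.022, 2.21]
ft_force: [0.3, 0.4, 0.1]
grip_width: -0.0004
```

Emit:
play_rows(rows=[[[0, -4, 0, 0, 0, 0, 0], [0, -4, 0, 0, 0, 0, 0], [0, -3, 0, 0, 0, 0, 0], [0, -2, 0, 0, 0, 0, 0], [0, -1, 0, 0, 0, 0, 0], [0, 0, 0, 0, 0, 0, 0], [0, 0, 0, 0, 0, 0, 0], [0, 0, 0, 0, 0, 0, 0], [0, 0, 0, 0, 0, 0, 0], [0, 0, 0, 0, 0, 0, 0]]])

```text
time: 24.05
position: [0.5495, -0.3231, 0.1413]
tool_rot: [-2.213, 0.019, 2.212]
ft_force: [0.1, -0.4, -0.1]
grip_width: -0.0002
```

```bash
python3 -c "
from h import *
look('b4')
c=camera('top'); crop(c,235,165,335,235,8,'pics/t10.png')"
```

```text
24.05 [ 0.5495 -0.3231  0.1413] bed [[ -51.4 -257.7]] [ 0.1 -0.4 -0.1]
```

View pics/t10.png

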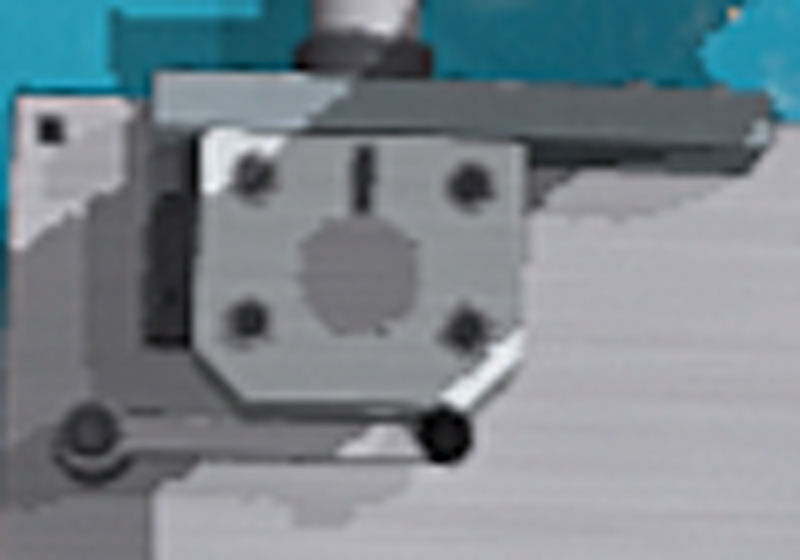

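View pics/b4.png

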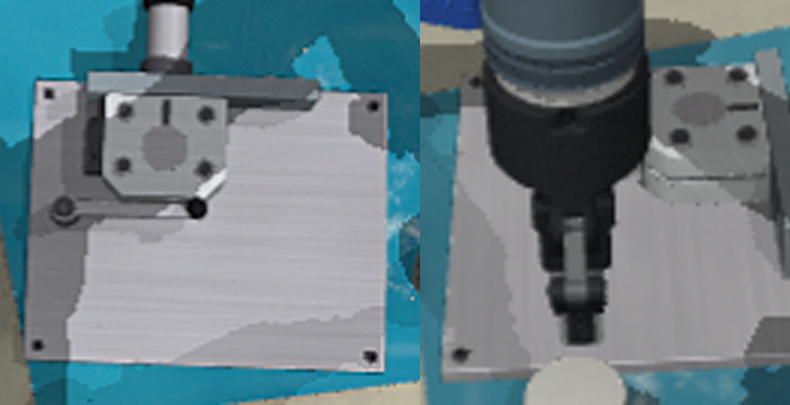

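```bash
python3 -c "
from h import *
c=camera('top')
fl(c,[(203,130),(526,143),(522,355),(462,412),(240,402),(193,345)],[(42,50),(42,-50),(-26,-50),(-42,-34),(-42,34),(-26,50)],x0=235,y0=165,k=8)
p=(np.array([[444,435.]])+.5)/8-.5+[235,165]
k=1e3*w2b(onplane(c,p,.0655)[:,:2])[0]; d=k-[-18.5,110]; print(k,np.linalg.norm(d),np.arctan2(-d[1],-d[0]))
c2=camera('top')['image']
for n,p,z in(('jar',(376,238),.045),):pass
cv2.imwrite('pics/topend.png',c2[:,:,::-1])
bot.finish_job()"
```

```text
flask bed mm [32.8 31.1] yaw -0.4 res [1.2 0.6 1.8 1.3 0.5 0.8]
[-18.47597759   4.44115411] 105.55884861928703 1.5710239004524837
the job is handed in; nothing more can be done
```

View pics/topend.png

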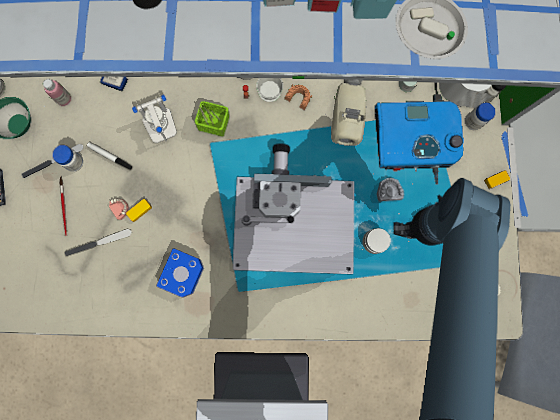

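The job is handed in: the flask is home and the bar is across its front as far as it goes. I pushed the flask's corners round with the shut fingers, pressed it flush to the nozzle plate and against the side stop, then swung the bar to its end stop.

- **Flask:** the last top-view fit put its origin at (32.8, 31.1) mm in the bed frame, against a target of (33, 30). Its yaw was -0.4°, with residuals up to 1.8 mm. I read those corner pixels just before the bar swing; the picture afterwards looked unchanged. The fit puts its left side about 1 mm past the stop, which is within the calibration error.
- **Seating:** pressing at about 13 N on the right side and on the front no longer moved it.
- **Bar:** it held at 12.7 N of push. The angle worked out from the knob in the image is 1.571 rad.
- **Bystanders:** the jar, the cast by the bed and the wax block look unmoved in the last overview picture. I only judged that by eye. A second, similar-looking cast farther right was hidden behind the arm in that picture; I never moved near it at low height.
- **Arm:** it was raised and clear to the right, touching nothing, when I handed in.

I saw no lift or tip of the flask in any picture, but I did not measure its height or tilt.

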